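# Snap the electrode box lid shut

## Robot

A 7-joint arm with a two-finger parallel gripper is mounted at the origin on the work surface. World frame = base frame: x ahead of the robot, y to its left, z up, the work surface at z = 0. Lengths are in mm, angles in rad, forces in N, time in s.
With the tool pointing down it reaches from about 400 to 875 mm from the base axis. Payload 4.4 kg.
Tool frame: the origin (TCP) lies midway between the tips of the shut fingers; the grasp point (between the pads) lies 19 mm behind it; z points along the fingers, y is the line along which they close (so a half turn about z gives the same grasp; the last joint's range is limited). The gripper opens to 85 mm and grips with 20 to 120 N. Pads are 22 mm wide; open, the fingers measure 114 mm over their backs; the gripper's body (76 mm by 85 mm) begins 54 mm behind the grasp point. The pads swing forward as they close: fully open they stand 13 mm farther back than shut.
Start: joints at [-0.066, 0.628, 0.038, 1.517, -0.027, 0.996, -0.02], TCP at [650.014, 0.027, 231.313] pointing down, gripper open.
Joint ranges: [-3.06, 3.06], [-0.37, 2.12], [-1.25, 1.32], [0.18, 2.47], [-1.1, 4.24], [0.23, 1.98], [-2.94, 2.94]. Speed limits (rad/s): [2.57, 2.57, 3.14, 3.14, 3.14, 3.14, 3.14].

## Interface

Orientations are given as [roll, pitch, yaw] about the fixed x, y, z axes, in that order (R = Rz(yaw) Ry(pitch) Rx(roll)).
In Python, from cell import telemetry, eyes, ctrl, finder gives the robot as it stands.
- The arm moves only by the tool move_arm, never from a script. Its argument "steps" is a list of rows, each a list of 7 numbers: the turn, a rotation vector about the world's x, y, z in degrees, then the shift along the world's x, y, z in m, then the finger opening in m, from 0 to 0.0854. A call has 1 to 5 rows; each row shifts and turns the commanded pose from where the row before left it; what a row does not reach is not made up. A row lasts 1/10 s, in which the tool goes at most 50 mm and 8.59 degrees, less where a joint would pass 70% of its speed; a pose out of reach is approached as far as the arm can. A call with a gripper value outside its range is refused whole. The fingers move at their own pace and stop on an object; the grip force is fixed at half the most. Time passes only in rows, so rows that do not move let the fingers close. It gives the time, the measured TCP pose, the force, the opening and the grip force at its end, in the units of the state.
- telemetry.read_state(): the state, without advancing time (a new reading comes with each control period).
- eyes.get_image(name): name is "scene" or "side" or "wrist"; returns (picture, depth): 400x640x3 uint8, blue, green, red; 400x640 float32, mm along the optical axis (not along the pixel's ray), 0 where there is no reading.
- eyes.calibration(name): a dict with "fx", "fy", "cx", "cy" (pixels), "position" and "attitude" of the camera in the world. Camera axes: x right, y down, z forward; pixel columns grow to the right and rows downward; lengths in mm; the calibration is good to about 2 mm. A picture is of the moment at which its call begins: read the wrist's pose just before it. calibration takes no time and is no camera call; for the wrist camera it gives the pose at the moment of the call.
- ctrl.finish_job(): hands the job in; it is judged then, once.
Trained networks look in the newest picture that a camera, given by its name, has taken for a name from the list of things; names that differ only in an ending like _2 or _b are one class to them, and where a whole thing is asked for, a point or a joint stands for the part that bears it (a point fixed in the world has none). Each returns a list of dicts, best first, with "confidence" (0 to 1); they miss things now and then, are a little off and sometimes report something else, mostly with a low value. They report only what shows in the picture. A call takes as long as a camera call. They do not tell look-alikes from the thing itself.
- finder.boxes_of(camera, name): "location" ([x, y, z] in mm, in the coordinates of the camera as it stood for that picture, good to about 4 mm: the middle of the surface that is visible of it).
- finder.cut_out(camera, name): "mask" (400x640 bool, what is visible of it).
- finder.pinpoint(camera, name): "location" ([x, y, z] in mm, in the coordinates of the camera as it stood for that picture, good to about 4 mm: a listed point, or the origin of a listed thing).
The state is a dict: "clock": time; "qpos": joint angles; "qd": joint speeds; "tau": joint torques, N m; "eef_pos": TCP position; "tool_rot": TCP orientation; "force": force on the tool from outside, world axes, zero at the start; "torque": the same for the moment, N m; "width": finger opening in mm; "gripper_force": force on a finger pad.
Only numpy, scipy, OpenCV 4.12 (cv2) and the standard library are available. Lean on these libraries where they do the work, as an engineer would, in place of code of your own. Each camera call takes 0.05 s, during which the arm holds its last target. There are 200 camera calls.

## Task

The lid of the electrode box lies on its tub, but all four corners of its rim are still sprung up. Work round the lid and press each corner down until it clicks and stays flat, without lifting or tipping the box, shoving it out of its place, or disturbing the other things on the counter. Nothing needs to be picked up.

Things in the scene. Friction and masses are not known exactly. Their poses are not given: they have to be found in the camera images.
- pad_box: Loose clear box of electrodes, grey press-on lid, 0.6 to 1 kg. Tub 184 x 124 mm, 70 high; lid 200 x 140 mm plus an 8 mm pull tab on each short end, corners rounded 14 mm, rim top flat, 75 mm above the counter where seated, middle sunk 3 mm. Origin: centre of the underside, x along the length (away from the robot at yaw 0; yaw within 0.6 rad), z up. Corners: near -x, far +x, left +y, right -y.
- corner_near_left (a joint): Angle (rad) the near left corner stands up: 0.19 to 0.25 at the start (tip 7 to 9 mm high), 0 to -0.03 seated. The corner, a triangle 62 mm along each lid edge, bends up on a straight diagonal fold 38 mm in from its rounded tip. A spring catch resists to about 0.07 (6 N at the tip, 10 N half-way to the fold), then snaps it flat and holds it; let go sooner, it springs part-way back up.
- corner_far_left (a joint): The same for the far left corner.
- corner_far_right (a joint): The same for the far right corner.
- corner_near_right (a joint): The same for the near right corner.
- corner_near_left_top (a point): Point to press: on the flat top of the near left corner, on its diagonal, 14 mm in from the rounded tip, 24 mm from the fold. It moves with the corner: 80 to 81 mm above the counter while up, about 75 mm when seated. In the box frame, seated: (-0.086, 0.056, 0.075).
- corner_far_left_top (a point): The same for the far left corner; seated at (0.086, 0.056, 0.075) in the box frame.
- corner_far_right_top (a point): The same for the far right corner; seated at (0.086, -0.056, 0.075) in the box frame.
- corner_near_right_top (a point): The same for the near right corner; seated at (-0.086, -0.056, 0.075) in the box frame.
- gel_bottle: Bystander: loose white gel bottle, 58 mm across, 175 mm tall, standing. Origin at the centre of its base.
- spray_bottle: Bystander: loose blue spray bottle with a black trigger head, 82 mm across, 212 mm tall, standing. Origin at the centre of its base.
- stimulator: Bystander: loose black hand-held stimulator, 65 x 115 mm and 24 mm thick (35 mm with its knobs), lying flat. Origin at the centre of its underside.
- massage_dome: Bystander: loose orange knobbly half-ball, 90 mm across, 46 mm high, flat side down. Origin at the centre of its underside.
There are look-alikes about, which are no part of the job. Leave any red or yellow look-alike of the pad_box alone.

How it is judged:
By the outcome, as a careful person would: the job done as asked, in the order asked, and still so for the second after the job is handed in, with the robot touching nothing.
It also fails if it takes over 58 s, if anything falls off the work surface, if the arm or the gripper's body presses on something with over 40 N, if the wrist force passes 120 N, or if a joint passes its speed limit or range.

## Working session

There is one attempt and no reset: what is moved stays moved. The work goes in short steps, Python scripts to look and compute and a tool call to move; the robot and the scene stay as the last step left them, time stands still between calls to the robot, and variables do not carry over. Pictures are saved under pics/ and viewed, at most 10 in all, crops included, and the job is handed in when it is done.

Besides the shell and the picture viewer there is one more tool, called as a command line: name --pt "numbers of a row" for each row, then --argument value for the rest. move_arm: Moves the arm, as the interface text tells. Its arguments: {"type":"object","properties":{"steps":{"type":"array"}},"required":["steps"]}

```bash
mkdir -p pics; cat > h.py <<'E'
import numpy as np, cv2
from scipy.spatial.transform import Rotation as R
from cell import telemetry, eyes, ctrl, finder
def w(cal,p):
    a=np.array(cal["attitude"],float)
    M=a if a.shape==(3,3) else R.from_euler('xyz',a).as_matrix() if a.size==3 else None
    return M@np.array(p)+np.array(cal["position"])
def px(cal,p): return (round(cal["fx"]*p[0]/p[2]+cal["cx"]),round(cal["fy"]*p[1]/p[2]+cal["cy"]))
C=["corner_near_left_top","corner_far_left_top","corner_far_right_top","corner_near_right_top"]
E
python3 - <<'E'
from h import *
for c in ["scene","wrist"]:
    cal=eyes.calibration(c); im,d=eyes.get_image(c); cv2.imwrite(f"pics/{c}0.png",im)
    print(c,cal)
    for n in ["pad_box"]+C+["gel_bottle","spray_bottle","stimulator","massage_dome"]:
        for r in finder.pinpoint(c,n)[:3]: print(n,round(r["confidence"],2),px(cal,r["location"]),w(cal,r["location"]).round())
print(telemetry.read_state())
E
```

```text
scene {'fx': 459.9628082096789, 'fy': 459.9628082096789, 'cx': 324.3679895474576, 'cy': 202.6891035806784, 'position': array([1385.78792623,  156.63033044, 1117.56559055]), 'attitude': array([-2.46005258,  0.00291692,  1.77115022])}
pad_box 0.87 (438, 177) [318. 316.  -3.]
pad_box 0.86 (313, 161) [ 331. -101.    3.]
pad_box 0.7 (265, 212) [ 572. -197.    1.]
corner_near_left_top 0.84 (484, 268) [691. 438.  78.]
corner_near_left_top 0.46 (374, 186) [468. 120.  80.]
corner_near_left_top 0.46 (283, 154) [ 388. -183.   77.]
corner_far_left_top 0.78 (447, 311) [833. 348.  74.]
corner_far_left_top 0.65 (477, 166) [321. 423.  75.]
corner_far_left_top 0.62 (386, 231) [626. 172.  81.]
corner_far_right_top 0.66 (345, 237) [666.  67.  75.]
corner_far_right_top 0.64 (410, 285) [778. 252.  74.]
corner_far_right_top 0.59 (453, 184) [414. 351.  80.]
corner_near_right_top 0.75 (386, 232) [628. 174.  79.]
corner_near_right_top 0.73 (252, 226) [ 679. -196.   76.]
corner_near_right_top 0.68 (314, 168) [428. -75.  76.]
gel_bottle 0.84 (226, 171) [ 432. -371.    4.]
spray_bottle 0.65 (186, 215) [ 628. -4
[... 893 characters left out ...]
-72.  -2.]
{'clock': 1.0, 'qpos': array([-0.06576702,  0.62839758,  0.03847743,  1.51740261, -0.02699185,
        0.9963018 , -0.02000587]), 'qd': array([ 0.00086085, -0.00197114, -0.00176842,  0.00119481,  0.00081933,
       -0.00198194,  0.00041229]), 'tau': array([ 9.65580075e-04, -5.63285780e+01,  1.22565284e+00, -1.93785757e+01,
        1.08516170e-02,  1.61744832e-03,  8.08945572e-06]), 'eef_pos': array([6.50011596e+02, 1.64862469e-02, 2.31313740e+02]), 'tool_rot': array([ 3.14158520e+00, -4.29723443e-05,  1.57075509e+00]), 'force': array([-0.2105084 ,  0.2963543 ,  0.44234892]), 'torque': array([-0.01157926, -0.00027582,  0.01062704]), 'gripper_force': 0.0, 'width': 85.37590691793703}
```

View pics/scene0.png

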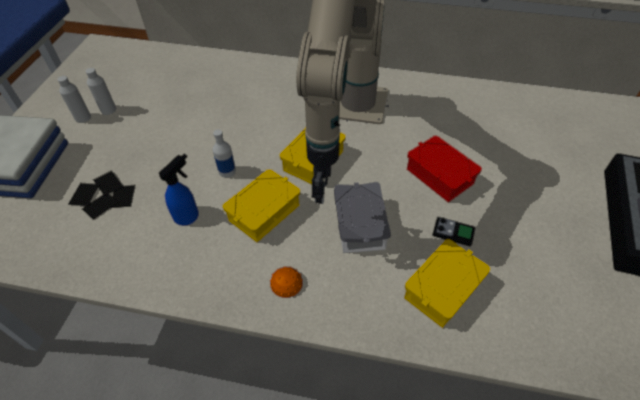

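View pics/wrist0.png

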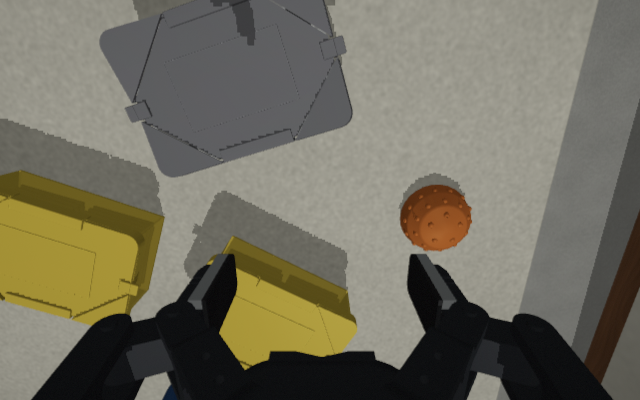

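The lids in view are yellow at scene (313,155), (263,203) and (447,283), red at (443,167), and grey at (362,215). The grey one is the target, and it also shows at wrist (230,85). Its corners agree with yaw about 0.31 and centre about (567,94). I'll move over it with the fingers closed for the close look.

move_arm --pt "0 0 0 -0.04 0.03 0.02 0" --pt "0 0 0 -0.04 0.04 0.02 0" --pt "0 0 0 0 0 0 0" --pt "0 0 0 0 0 0 0" --pt "0 0 0 0 0 0 0"

```text
clock: 1.5
eef_pos: [580.1, 60.1, 266.5]
tool_rot: [3.141, 0.001, 1.57]
force: [0.5, 0.7, -0.7]
width: 12.6
gripper_force: 0.0
```

```bash
python3 - <<'E'
from h import *
print(telemetry.read_state()["eef_pos"])
B=np.array([[-86,56],[86,56],[86,-56],[-86,-56]],float)
for c in ["wrist","scene"]:
    cal=eyes.calibration(c); im,d=eyes.get_image(c); 
    M=R.from_euler('xyz',cal["attitude"]).as_matrix()
    # back-project; lid grey pixels at z 70..90
    v,u=np.mgrid[0:400,0:640]; P=np.stack([(u-cal["cx"])/cal["fx"]*d,(v-cal["cy"])/cal["fy"]*d,d],-1)@M.T+cal["position"]
    sat=np.ptp(im.astype(int),axis=2)
    m=(d>0)&(P[...,2]>64)&(P[...,2]<92)&(sat<40)&(abs(P[...,0]-567)<150)&(abs(P[...,1]-94)<150)
    m=cv2.morphologyEx(m.astype(np.uint8),cv2.MORPH_OPEN,np.ones((3,3)))
    n,l,s,_=cv2.connectedComponentsWithStats(m); k=1+s[1:,4].argmax(); m=l==k
    r=cv2.minAreaRect(P[m][:,:2].astype(np.float32)); print(c,"rect",r,"z med",np.median(P[m][:,2]))
    W=[]
    for i,n in enumerate(C):
        for r in finder.pinpoint(c,n)[:5]:
            q=w(cal,r["location"])
            if np.hypot(*(q[:2]-[567,94]))<135: W.append((i,*q)); print(n,round(r["confidence"],2),q.round(1))
    if c=="wrist":
        cv2.imwrite("pics/w1.png",im)
        np.save("P.npy",P)
E
```

```text
[580.11414196  60.14683043 266.50219957]
wrist rect ((566.7348022460938, 94.68043518066406), (216.50575256347656, 141.28457641601562), 16.743453979492188) z med 74.11776600843103
corner_near_left_top 0.85 [471.  120.9  82.5]
corner_far_left_top 0.86 [634.5 175.2  81.8]
corner_far_right_top 0.91 [668.6  69.2  82. ]
corner_near_right_top 0.64 [500.6  15.1  80.5]
scene rect ((563.4635009765625, 93.66802978515625), (219.2782440185547, 141.31773376464844), 16.80548095703125) z med 74.8773528521449
corner_far_left_top 0.64 [629.1 171.6  82.3]
corner_far_right_top 0.8 [667.7  64.   78.2]
corner_near_right_top 0.51 [499.1  17.9  82.4]
```

View pics/w1.png

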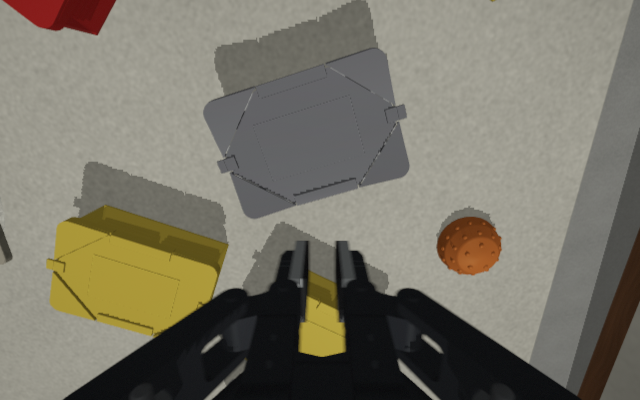

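The grey lid fits a 216 x 141 mm rectangle with centre (566.7, 94.7), yaw 0.292 and z 74, so it is confirmed. The image shows it at (310,132), with all four flaps raised.

Press targets:
- Near left: (468, 123.5)
- Far left: (633, 173)
- Far right: (665, 66)
- Near right: (500.5, 16.5)

move_arm --pt "0 0 0 -0.0224 0.0127 -0.0333 0" --pt "0 0 0 -0.0224 0.0127 -0.0333 0" --pt "0 0 0 -0.0224 0.0127 -0.0333 0" --pt "0 0 0 -0.0224 0.0127 -0.0333 0" --pt "0 0 0 -0.0224 0.0127 -0.0333 0"

```text
clock: 2.5
eef_pos: [467.1, 125.2, 99.3]
tool_rot: [3.14, -0.001, 1.571]
force: [0.4, 1.2, -1.0]
width: 0.3
gripper_force: 0.0
```

move_arm --pt "0 0 0 0 0 0 0" --pt "0 0 0 0 0 -0.01 0" --pt "0 0 0 0 0 -0.004 0" --pt "0 0 0 0 0 -0.002 0" --pt "0 0 0 0 0 0 0"

```text
clock: 3.0
eef_pos: [468.5, 124.3, 84.3]
tool_rot: [3.14, -0.0, 1.57]
force: [0.4, 0.7, 0.8]
width: 0.0
gripper_force: 0.0
```

move_arm --pt "0 0 0 0 0 -0.002 0" --pt "0 0 0 0 0 -0.002 0" --pt "0 0 0 0 0 -0.0015 0" --pt "0 0 0 0 0 0 0"

```text
clock: 3.4
eef_pos: [467.7, 125.0, 79.1]
tool_rot: [3.141, -0.001, 1.571]
force: [-2.4, 0.5, 6.6]
width: 0.0
gripper_force: 3.3
```

move_arm --pt "0 0 0 0 0 -0.0015 0" --pt "0 0 0 0 0 -0.001 0" --pt "0 0 0 0 0 0 0"

```text
clock: 3.7
eef_pos: [467.6, 124.7, 76.1]
tool_rot: [3.141, -0.0, 1.571]
force: [-0.3, -0.3, -0.6]
width: -0.3
gripper_force: 0.0
```

move_arm --pt "0 0 0 0 0 -0.001 0" --pt "0 0 0 0 0 -0.001 0" --pt "0 0 0 0 0 0 0"

```text
clock: 4.0
eef_pos: [467.7, 124.7, 74.3]
tool_rot: [3.141, -0.0, 1.571]
force: [-1.9, -0.5, 5.9]
width: 0.5
gripper_force: 3.0
```

Near left clicked: the force rose to 6.6 N, fell to zero, then met firm contact at 75 mm. Far left is next.

move_arm --pt "0 0 0 0 0 0.025 0" --pt "0 0 0 0.0413 0.0121 0 0" --pt "0 0 0 0.0413 0.0121 0 0" --pt "0 0 0 0.0413 0.0121 0 0" --pt "0 0 0 0.0413 0.0121 0 0"

```text
clock: 4.5
eef_pos: [634.1, 173.4, 99.0]
tool_rot: [-3.141, 0.0, 1.571]
force: [0.7, 0.2, -1.0]
width: 0.0
gripper_force: 0.0
```

move_arm --pt "0 0 0 0 0 0 0" --pt "0 0 0 0 0 -0.01 0" --pt "0 0 0 0 0 -0.004 0" --pt "0 0 0 0 0 -0.002 0" --pt "0 0 0 0 0 0 0"

```text
clock: 5.0
eef_pos: [631.4, 172.7, 82.5]
tool_rot: [-3.14, 0.001, 1.571]
force: [-0.2, 0.1, 1.1]
width: 0.0
gripper_force: 0.0
```

move_arm --pt "0 0 0 0 0 -0.0015 0" --pt "0 0 0 0 0 -0.0015 0" --pt "0 0 0 0 0 -0.0015 0" --pt "0 0 0 0 0 0 0"

```text
clock: 5.4
eef_pos: [633.0, 173.5, 79.6]
tool_rot: [3.141, -0.001, 1.571]
force: [-1.9, -0.5, 6.6]
width: -0.2
gripper_force: 2.9
```

move_arm --pt "0 0 0 0 0 -0.0015 0" --pt "0 0 0 0 0 -0.001 0" --pt "0 0 0 0 0 0 0"

```text
clock: 5.7
eef_pos: [633.1, 173.8, 76.8]
tool_rot: [3.14, -0.001, 1.571]
force: [0.3, 1.3, 1.5]
width: -0.1
gripper_force: 0.7
```

move_arm --pt "0 0 0 0 0 -0.001 0" --pt "0 0 0 0 0 -0.001 0" --pt "0 0 0 0 0 0 0"

```text
clock: 6.0
eef_pos: [633.0, 173.3, 74.5]
tool_rot: [3.141, -0.0, 1.571]
force: [-1.7, 0.6, 5.8]
width: 0.1
gripper_force: 2.6
```

Far left behaved the same way. Far right is next.

move_arm --pt "0 0 0 0 0 0.025 0" --pt "0 0 0 0.0107 -0.0358 0 0" --pt "0 0 0 0.0107 -0.0358 0 0" --pt "0 0 0 0.0107 -0.0358 0 0" --pt "0 0 0 0 0 0 0"

```text
clock: 6.5
eef_pos: [666.2, 55.7, 98.6]
tool_rot: [3.141, 0.007, 1.561]
force: [-0.5, -0.6, 0.1]
width: 0.0
gripper_force: 0.0
```

move_arm --pt "0 0 0 0 0 -0.01 0" --pt "0 0 0 0 0 -0.004 0" --pt "0 0 0 0 0 -0.002 0" --pt "0 0 0 0 0 -0.0015 0" --pt "0 0 0 0 0 0 0"

```text
clock: 7.0
eef_pos: [664.5, 66.8, 81.2]
tool_rot: [-3.141, -0.0, 1.572]
force: [1.2, 0.1, 0.6]
width: -0.3
gripper_force: 0.0
```

move_arm --pt "0 0 0 0 0 -0.0015 0" --pt "0 0 0 0 0 -0.0015 0" --pt "0 0 0 0 0 0 0"

```text
clock: 7.3
eef_pos: [665.3, 66.3, 79.5]
tool_rot: [3.14, -0.001, 1.571]
force: [-0.9, 1.1, 4.7]
width: 0.3
gripper_force: 2.5
```

move_arm --pt "0 0 0 0 0 -0.0015 0" --pt "0 0 0 0 0 -0.001 0" --pt "0 0 0 0 0 0 0"

```text
clock: 7.6
eef_pos: [665.8, 66.1, 77.2]
tool_rot: [3.139, -0.001, 1.571]
force: [-0.0, 1.5, 2.6]
width: 0.1
gripper_force: 1.2
```

move_arm --pt "0 0 0 0 0 -0.001 0" --pt "0 0 0 0 0 -0.001 0" --pt "0 0 0 0 0 -0.0005 0" --pt "0 0 0 0 0 0 0"

```text
clock: 8.0
eef_pos: [665.5, 65.7, 74.3]
tool_rot: [3.14, -0.0, 1.571]
force: [-0.7, 0.2, 6.3]
width: -0.1
gripper_force: 3.4
```

move_arm --pt "0 0 0 0 0 0.025 0" --pt "0 0 0 0 0 0 0"

```text
clock: 8.2
eef_pos: [666.6, 65.7, 100.7]
tool_rot: [3.137, -0.0, 1.571]
force: [0.6, 0.5, -0.3]
width: -0.1
gripper_force: 0.0
```

move_arm --pt "0 0 0 -0.041 -0.0124 0 0" --pt "0 0 0 -0.041 -0.0124 0 0" --pt "0 0 0 -0.041 -0.0124 0 0" --pt "0 0 0 -0.041 -0.0124 0 0" --pt "0 0 0 0 0 0 0"

```text
clock: 8.7
eef_pos: [492.0, 13.5, 97.4]
tool_rot: [-3.13, 0.002, 1.568]
force: [0.6, -0.6, -0.8]
width: 0.0
gripper_force: 0.0
```

move_arm --pt "0 0 0 0 0 -0.01 0" --pt "0 0 0 0 0 -0.004 0" --pt "0 0 0 0 0 -0.002 0" --pt "0 0 0 0 0 0 0" --pt "0 0 0 0 0 0 0"

```text
clock: 9.2
eef_pos: [501.3, 16.4, 82.2]
tool_rot: [3.142, -0.0, 1.571]
force: [-0.5, -0.3, -0.2]
width: -0.3
gripper_force: 0.0
```

move_arm --pt "0 0 0 0 0 -0.0015 0" --pt "0 0 0 0 0 -0.0015 0" --pt "0 0 0 0 0 -0.0015 0" --pt "0 0 0 0 0 0 0"

```text
clock: 9.6
eef_pos: [501.0, 15.7, 78.5]
tool_rot: [3.141, 0.0, 1.57]
force: [-0.9, -0.4, 4.6]
width: 0.1
gripper_force: 2.0
```

move_arm --pt "0 0 0 0 0 -0.0015 0" --pt "0 0 0 0 0 -0.001 0" --pt "0 0 0 0 0 0 0"

```text
clock: 9.9
eef_pos: [500.9, 16.1, 75.6]
tool_rot: [3.141, -0.0, 1.571]
force: [0.3, -0.6, 0.2]
width: 0.0
gripper_force: 0.0
```

move_arm --pt "0 0 0 0 0 -0.001 0" --pt "0 0 0 0 0 -0.001 0" --pt "0 0 0 0 0 0 0"

```text
clock: 10.2
eef_pos: [501.0, 16.2, 74.1]
tool_rot: [3.141, -0.0, 1.571]
force: [-0.7, -1.3, 8.9]
width: 0.0
gripper_force: 4.5
```

All four corners have been pressed. I'll lift, go back to the viewing pose and check.

move_arm --pt "0 0 0 0 0 0.03 0" --pt "0 0 0 0.02 0.01 0.04 0" --pt "0 0 0 0.02 0.01 0.04 0" --pt "0 0 0 0.02 0.01 0.04 0" --pt "0 0 0 0.02 0.014 0.04 0"

```text
clock: 10.7
eef_pos: [581.2, 60.0, 265.4]
tool_rot: [3.141, 0.0, 1.57]
force: [1.7, 0.4, -0.1]
width: -0.1
gripper_force: 0.0
```

move_arm --pt "0 0 0 0 0 0 0" --pt "0 0 0 0 0 0 0" --pt "0 0 0 0 0 0 0"

```text
clock: 11.0
eef_pos: [579.3, 59.6, 262.1]
tool_rot: [-3.138, 0.001, 1.571]
force: [-0.1, -0.1, -1.1]
width: -0.1
gripper_force: 0.0
```

```bash
python3 - <<'E'
from h import *
P0=np.load("P.npy")
cal=eyes.calibration("wrist"); im,d=eyes.get_image("wrist"); M=R.from_euler('xyz',cal["attitude"]).as_matrix()
v,u=np.mgrid[0:400,0:640]; P=np.stack([(u-cal["cx"])/cal["fx"]*d,(v-cal["cy"])/cal["fy"]*d,d],-1)@M.T+cal["position"]
sat=np.ptp(im.astype(int),axis=2)
m=(d>0)&(P[...,2]>64)&(P[...,2]<92)&(sat<40)&(abs(P[...,0]-567)<150)&(abs(P[...,1]-94)<150)
m=cv2.morphologyEx(m.astype(np.uint8),cv2.MORPH_OPEN,np.ones((3,3)))
n,l,s,_=cv2.connectedComponentsWithStats(m); m=l==1+s[1:,4].argmax()
print(cv2.minAreaRect(P[m][:,:2].astype(np.float32)))
for c in [(468,123.5),(633,173),(665,66),(500.5,16.5)]:
    for Q in (P0,P):
        k=(np.hypot(Q[...,0]-c[0],Q[...,1]-c[1])<8)&(Q[...,2]>50)&(Q[...,2]<110); print(c,k.sum(),np.median(Q[k][:,2]).round(1))
cv2.imwrite("pics/w2.png",cv2.resize(im[20:260,160:460],None,fx=2,fy=2))
E
```

```text
((566.92138671875, 94.05708312988281), (216.6374053955078, 140.23434448242188), 16.702831268310547)
(468, 123.5) 198 81.6
(468, 123.5) 177 75.4
(633, 173) 224 81.2
(633, 173) 213 75.3
(665, 66) 173 81.4
(665, 66) 154 75.3
(500.5, 16.5) 153 81.6
(500.5, 16.5) 133 75.4
```

View pics/w2.png

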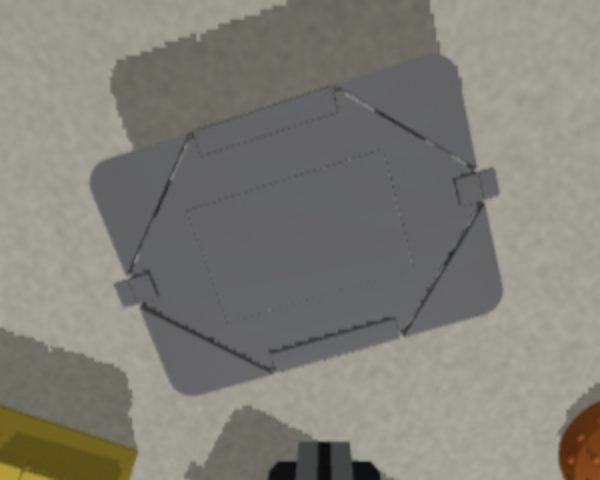

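The crop shows the grey lid flat, with corners at (100,170), (450,60), (495,305) and (185,390). All four went from about 81.5 to 75.3 mm, and the box moved less than 1 mm.

```bash
python3 -c "
from cell import ctrl; print(ctrl.finish_job())"
```

```text
the job is handed in; nothing more can be done
None
```

All four corners of the grey electrode box's lid are clicked down and staying flat at about 75 mm, the box moved less than 1 mm, the arm met nothing else, and the job is handed in at about 11 s.

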